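# Shear the top oak blank off the stack into the marking jig

### The job

Slide the top, pale board sideways off the stack onto the grey bed of the marking jig beside it, without lifting it, and without shifting the two boards under it or anything else on the bench. Then press it gently home, first against the bar of the red end stop and after that against the bar of the blue side fence, feeling for each bar since it is set differently every time, with about 10 N each time for half a second and never more than 25 N on a stop or fence, and take the hand away, leaving it lying there flat, flush with both.

Things in the scene. Friction and masses are not known exactly. Their poses are not given: they have to be found in the camera images.
- board_top: The loose pale oak board on top of the stack: 160 (its x) x 140 (its y) x 18 mm, 0.2 to 0.4 kg, too large to be grasped across. Origin at its centre; z up. It starts in line with the jig to within 0.06 rad, its own -y edge facing the jig. Underside at 40 mm on the stack, 38 mm on the jig's bed. It slides with a drag of about 1 to 3 N.
- board_mid: The middle board of the stack, dark brown, 160 x 140 x 20 mm, origin at its centre (30 mm up). Loose, lies directly under the top board, roughly under it to within 6 mm; must not be shifted.
- board_low: The bottom board of the stack, dark brown, 160 x 140 x 20 mm, origin at its centre (10 mm up). Loose; must not be shifted.
- jig: The marking jig, fixed to the bench: a flat grey bed, top 38 mm above the bench, which the board slides onto from the stack. Origin on the bench surface; z up. The bed reaches from y = -190 to +80 mm and x = -95 to +148 mm in its frame. The stack stands beyond its open +y end, 5 to 15 mm away; the board travels along the jig's -y. Jig x points to the side fence, away from the robot.
- end_stop: Red stop across the bed, clamped, 66 mm tall. Origin: middle of the red front face, 50 mm up; axes as the jig's, face to +y. The board seats on its aluminium bar (120 mm wide, 40 to 60 mm up), front 10 to 34 mm ahead of the origin, reset each time, unmeasured: find by feel. A brass plunger (spring 0.3 to 0.6 N) stands 3 mm proud of the bar's middle and must end up touching the board.
- side_fence: Blue fixed fence at the bed's far side, 200 mm long, 70 mm tall. Origin: middle of its front face, 51 mm up; axes as the jig's, face to -x. The board seats on its aluminium bar (190 mm long, 40 to 60 mm up), front 10 to 30 mm ahead of the origin, reset each time, unmeasured; plunger as on the stop. Off the stack the board lies 9 to 46 mm short of the bar. Stop, fence and bars are rigid.
- plane: Bystander: hand plane, 150 mm long, 90 mm tall, origin at its underside.
- mallet: Bystander: turned wooden mallet standing on its head, 90 mm wide, 200 mm tall, origin at its underside.
- tape: Bystander: black and yellow tape measure, 70 x 34 x 62 mm, origin at its underside.
- oil: Bystander: amber jar, 64 mm wide, 130 mm tall, origin at its underside.
- chisel_a: Bystander: chisel lying down, 225 mm long, 24 mm tall, origin near its ferrule.
- chisel_b: Bystander: a second such chisel.
Not all that is in view belongs to the job. Of the things shaped like the board_top, the wooden one is meant. Leave any yellow look-alike of the board_mid alone.

How it is judged:
On the way, in this order (a step that is already met when the one before it is completed fails the run):
1. The top board has been slid off the stack and lies on the jig's bed (y of board_top in the frame of jig below 0.012 m and height (world z) of board_top below 0.05 m and contact force between board_top and board_mid below 0.05 N), for 0.05 s.
2. The board is pressed against the red end stop with at least 4 N for 0.3 s (contact force between board_top and end_stop above 4 N), for 0.3 s.
3. The board is pressed against the blue side fence with at least 4 N for 0.3 s (contact force between board_top and side_fence above 4 N), for 0.3 s.
At the end, for the whole second after the job is handed in: The pale board lies flat on the bed at rest, touching the end stop and the side fence (bar or plunger, so within 3 mm of each bar), square to the jig within 0.03 rad; the two lower boards are within 6 mm of where they began; the robot touches nothing (contact force between board_top and end_stop above 0.1 N and contact force between board_top and side_fence above 0.1 N and angle between the x axis of board_top and the x axis of jig, either way round below 0.03 rad and contact force between each of the fingers, the arm and anything else below 0.1 N and height (world z) of board_top between 0.044 and 0.049 m and angle between board_top's own z axis and vertical below 0.03 rad and linear speed of board_top below 0.01 m/s and distance of each of board_mid, board_low from where it was at the start of the episode below 0.006 m).
It fails at once if The board presses on the end stop with more than 25 N (contact force between board_top and end_stop above 25 N).
It fails at once if The board presses on the side fence with more than 25 N (contact force between board_top and side_fence above 25 N).
It fails at once if The top board is lifted (centre over 65 mm above the bench) or tipped by more than 0.15 rad (height (world z) of board_top above 0.065 m or angle between board_top's own z axis and vertical above 0.15 rad).
It fails at once if A lower board of the stack is shifted by more than 6 mm (distance of any of board_mid, board_low from where it was at the start of the episode above 0.006 m).
It fails at once if A bystander is moved by more than 15 mm (distance of any of plane, mallet, tape, oil, chisel_a, chisel_b from where it was at the start of the episode above 0.015 m).
It also fails if it takes over 64 s, if anything falls off the work surface, if the arm or the gripper's body presses on something with over 40 N, if the wrist force passes 120 N, or if a joint passes its speed limit or range.

### The arm

A 6-joint arm with a two-finger parallel gripper is mounted at the origin on the work surface. World frame = base frame: x ahead of the robot, y to its left, z up, the work surface at z = 0. Lengths are in m, angles in rad, forces in N, time in s.
With the tool pointing down it reaches from about 0.375 to 0.925 m from the base axis. Payload 5.7 kg.
Tool frame: the origin (TCP) lies on the centre line of the jaws, within the pads' length; the fingertips stand 22 mm ahead of it and the grasp point (between the pads) lies 3 mm ahead of it (nose_length is the distance from the TCP to the fingertips, in m); z points along the fingers, y is the line along which they close (so a half turn about z gives the same grasp; the last joint's range is limited). The gripper opens to 88 mm and grips with 3 to 60 N. Pads are 20 mm wide; open, the fingers measure 115 mm over their backs; the gripper's body (75 mm by 178 mm) begins 61 mm behind the grasp point.
Start: joints at [-1.278, 0.359, 1.51, -0, 1.272, -0.115], TCP at [0.238, -0.551, 0.245] pointing down, gripper open.
Joint ranges: [-2.97, 2.97], [-1.01, 2.36], [0.21, 2.38], [-0.96, 4.11], [0.2, 2.71], [-2.98, 2.98]. Speed limits (rad/s): [2.39, 2.39, 3.14, 3.14, 3.14, 3.14].

### API

Orientations are given as a unit quaternion [x, y, z, w].
In Python, from station import state, get_image, sign_off, nose_length gives the robot as it stands.
- The arm moves only by the tool jog_arm, never from a script. Its argument "series" is a list of rows, each an object with "offset": the shift along the tool's x, y, z in cm, a list of three; "turn": the turn about the tool's z in rad. A call has exactly 8 rows; each row is the pose to reach, as a shift and turn from the pose commanded when the call began, along the tool's axes at that moment; what a row does not reach only later rows make up. A row lasts 1/8 s, in which the tool goes at most 62.5 mm and 10.7 degrees, less where a joint would pass 70% of its speed; a pose out of reach is approached as far as the arm can. A call with a gripper value outside its range is refused whole. "grip" is the closure, from 0 (fully open) to 1 (shut), set as the call begins (left out, the last holds). The fingers move at their own pace and stop on an object; the grip force is fixed at half the most. Time passes only in rows, so rows that repeat a pose let the fingers close, or fill a call up. It gives the time, the measured TCP pose, the force, the opening and the grip force at its end, in the units of the state.
- state(): the state, without advancing time (a new reading comes with each control period).
- get_image(name): name is "scene" or "top" or "wrist"; returns a dict with "color" (420x560x3 uint8, red, green, blue), "mtx" (3x3 intrinsics, pixels), "R" (3x3) and "t" (3): a world point X has camera coordinates R X + t. Camera axes: x right, y down, z forward; pixel columns grow to the right and rows downward; lengths in m; the calibration is good to about 2 mm. A picture is of the moment at which its call begins. There is no depth.
- sign_off(): hands the job in; it is judged then, once.
The state is a dict: "time_s": time; "joints": joint angles; "joint_vel": joint speeds; "joint_efforts": joint torques, N m; "ee_pos": TCP position; "tcp_rot": TCP orientation; "contact_force": force on the tool from outside, world axes, zero at the start; "torque": the same for the moment, N m; "gripper_width": finger opening in m; "gripper_force": force on a finger pad.
Only numpy, scipy, OpenCV 4.12 (cv2) and the standard library are available. Lean on these libraries where they do the work, as an engineer would, in place of code of your own. Each camera call takes 0.05 s, during which the arm holds its last target. There are 200 camera calls.

## Working session

There is one attempt and no reset: what is moved stays moved. The work goes in short steps, Python scripts to look and compute and a tool call to move; the robot and the scene stay as the last step left them, time stands still between calls to the robot, and variables do not carry over. Pictures are saved under pics/ and viewed, at most 10 in all, crops included, and the job is handed in when it is done.

Besides the shell and the picture viewer there is one more tool, called after ">>>" by a JSON object that holds its "name" and its "arguments". jog_arm: Moves the arm, as the interface text tells. Its arguments: {"type":"object","properties":{"series":{"type":"array"},"grip":{"type":"number"}},"required":["series"]}

```bash
mkdir -p pics; python3 - <<'E'
from station import *
import cv2,json
for n in ("scene","top"):
    d=get_image(n); cv2.imwrite(f"pics/{n}0.png",d["color"][:,:,::-1]); print(n,d["mtx"].tolist(),d["R"].tolist(),d["t"].tolist())
print(state()); print(nose_length)
E
```

```text
scene [[436.9774861240859, 0.0, 274.6764401261751], [0.0, 436.9774861240859, 216.37212510082887], [0.0, 0.0, 1.0]] [[0.16021441546420942, 0.9869615717379744, 0.01543363178156547], [0.6775971381296136, -0.0985984626122647, -0.72879384023814], [-0.7177697816682025, 0.12722106383380502, -0.6845592315066504]] [-0.05293328981317522, -0.29353659658850123, 1.5100504332703337]
top [[516.9363205188129, 0.0, 283.5534675923477], [0.0, 516.9363205188129, 215.13589813821517], [0.0, 0.0, 1.0]] [[0.005894981336359156, -0.9999152276653661, -0.011609766490473728], [-0.9854632422417265, -0.003837746980630117, -0.1698454294013733], [0.16978647586150136, 0.012442233763758605, -0.9854023256688099]] [-0.010771678044184234, 0.4904355515904585, 1.6477880220051373]
{'time_s': 0.1, 'joints': array([-1.27810593e+00,  3.59411664e-01,  1.51128743e+00,  2.29342924e-05,
        1.27250904e+00, -1.15113359e-01]), 'joint_vel': array([-1.14590743e-04, -1.27838549e-03, -2.33799887e-03,  1.73855038e-03,
        6.54302448e-05,  1.22728333e-03]), 'joint_efforts': array([ 3.61517596e-05, -5.16357744e+01, -2.71404970e+01,  6.75704191e-02,
        2.75897642e-02, -1.66471142e-05]), 'ee_pos': array([ 0.23778411, -0.55025108,  0.24392031]), 'tcp_rot': array([ 9.79284300e-01,  2.02488536e-01, -6.07090785e-05, -8.05531151e-04]), 'contact_force': array([0.31640887, 0.72660612, 0.53575982]), 'torque': array([-0.04059354,  0.01692409,  0.0190517 ]), 'gripper_force': 0.0, 'gripper_width': 0.08807033431162911}
0.022
```

View pics/scene0.png

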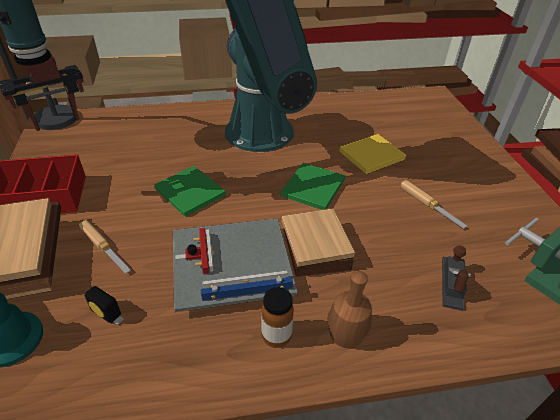

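View pics/top0.png

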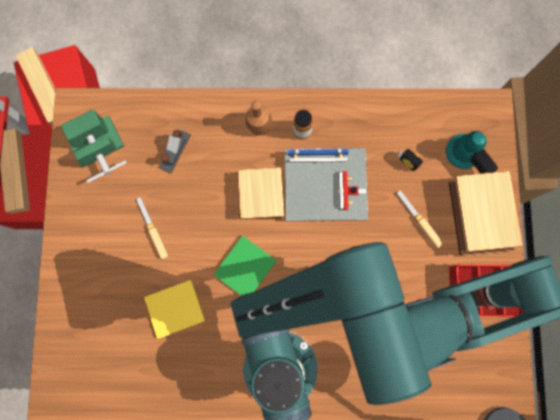

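The scene view shows the pale board at (317,237), on the stack beside the grey jig at (235,262). The top view shows it at (261,193), with the jig at (326,185). Things that could be mistaken for the board, in top pixels:
- large pale stack at (490,212)
- green plates at (245,266)
- yellow board at (174,309)
- shelf planks at (35,85)

I choose (261,193), the wooden board next to the jig's open end. The mallet is at (258,117) and the oil at (303,122), both near the far side.

```bash
cat > h.py <<'E'
import numpy as np,cv2
from station import *
def cast(d,px,z):
    px=np.atleast_2d(px).astype(float); r=np.c_[px,np.ones(len(px))]@np.linalg.inv(d["mtx"]).T@d["R"]
    c=-d["R"].T@d["t"]; return c+r*((z-c[2])/r[:,2])[:,None]
def proj(d,X):
    c=np.atleast_2d(X)@d["R"].T+d["t"]; p=c@d["mtx"].T; return p[:,:2]/p[:,2:]
def big(m,near=None):
    m=cv2.morphologyEx(m.astype(np.uint8),cv2.MORPH_OPEN,np.ones((3,3)))
    cs,_=cv2.findContours(m,cv2.RETR_EXTERNAL,cv2.CHAIN_APPROX_NONE)
    if near is not None: cs=[c for c in cs if cv2.pointPolygonTest(c,near,False)>=0]
    return max(cs,key=cv2.contourArea)[:,0]
def rect(d,c,z):
    (x,y),s,a=cv2.minAreaRect((cast(d,c,z)[:,:2]*1000).astype(np.float32)); return (round(x,1),round(y,1)),np.round(s,1),round(a,2)
E
python3 - <<'E'
from h import *
d=get_image("top"); im=d["color"]; hsv=cv2.cvtColor(im,cv2.COLOR_RGB2HSV); h,s,v=[hsv[...,i].astype(int) for i in range(3)]
for n,p in dict(pale=(261,200),jig=(310,205),red=(345,195),blue=(300,155),wood=(230,160)).items(): print(n,hsv[p[1],p[0]])
box=np.zeros(h.shape,bool); box[130:240,225:385]=1
pale=(v>205)&(s>60)&(s<140)&(h<25)&box
cb=big(pale); print("board",rect(d,cb,.058))
gm=(s<45)&(v>60)&(v<190)&box
cg=big(gm); print("jig",rect(d,cg,.038))
for n,m,z in(("red",((h<6)|(h>174))&(s>150)&box,.066),("blue",(h>100)&(h<125)&(s>120)&box,.07)):
    print(n,rect(d,big(m),z))
for n,p,z in(("mallet",(258,122),.05),("oil",(303,122),.13)): print(n,cast(d,p,z))
crop=im[100:240,220:390][:,:,::-1].copy()
cv2.polylines(crop,[cb-[220,100],],True,(0,0,255),1); cv2.polylines(crop,[cg-[220,100],],True,(255,0,255),1)
cv2.imwrite("pics/crop1.png",cv2.resize(crop,None,fx=4,fy=4,interpolation=cv2.INTER_NEAREST))
E
```

```text
pale [ 22  91 252]
jig [ 49  12 170]
red [  1 187 224]
blue [109  41 118]
wood [ 13 150 200]
board ((565.2, 66.5), array([164.6, 141. ]), 3.64)
jig ((595.9, -146.7), array([238.1, 266.7]), 1.11)
red ((580.0, -214.2), array([19.5, 93.2]), 89.2)
blue ((697.9, -120.5), array([ 10.2, 118. ]), 0.14)
mallet [[0.80620165 0.07924104 0.05      ]]
oil [[ 0.77734664 -0.06980557  0.13      ]]
```

View pics/crop1.png

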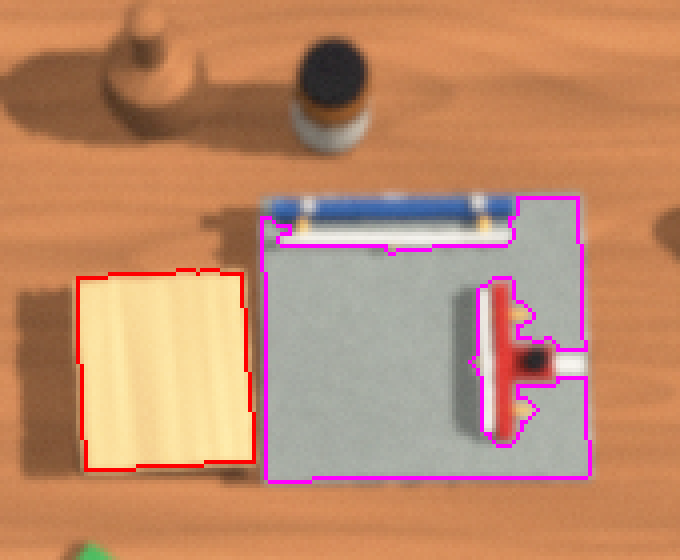

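The crop confirms the choice: the pale board sits left of the grey bed. The white fence bar's front is at crop row 245 and the white stop bar's front at crop column 481. The mallet and oil are beyond the fence side.

```bash
python3 - <<'E'
from h import *
d=get_image("top"); im=d["color"]; hsv=cv2.cvtColor(im,cv2.COLOR_RGB2HSV); h,s,v=[hsv[...,i].astype(int) for i in range(3)]
box=np.zeros(h.shape,bool); box[130:240,225:385]=1
cg=big((s<45)&(v>60)&(v<190)&box)
cb=big((v>205)&(s>60)&(s<140)&(h<25)&box)
def line(c,sel,z,n):
    w=cast(d,c[sel],z)[:,:2]; f=cv2.fitLine(w.astype(np.float32),cv2.DIST_HUBER,0,.001,.001).ravel(); print(n,len(w),"ang deg",round(np.degrees(np.arctan2(f[1],f[0])),2),"pt mm",np.round(f[2:]*1000,1))
x,y=cg.T; line(cg,(x<289)&(y>160)&(y<215),.038,"jig +y edge")
line(cg,(y>215)&(x>290)&(x<362),.038,"jig -x edge")
line(cg,(x>360)&(y>150)&(y<180),.038,"jig -y edge")
line(cg,(y>157)&(y<165)&(x>292)&(x<344)&~((x>314)&(x<324)),.04,"fence bar front")
line(cg,(x>337)&(x<344)&(y>174)&(y<206)&~((y>186)&(y<196)),.05,"stop bar front")
x,y=cb.T
line(cb,(x<x.min()+6)&(y>y.min()+4)&(y<y.max()-4),.058,"board +y edge")
line(cb,(x>x.max()-6)&(y>y.min()+4)&(y<y.max()-4),.058,"board -y edge")
line(cb,(y>y.max()-5)&(x>x.min()+5)&(x<x.max()-4),.058,"board -x edge")
line(cb,(y<y.min()+5)&(x>x.min()+4)&(x<x.max()-6),.058,"board +x edge")
E
```

```text
jig +y edge 54 ang deg 1.58 pt mm [593.1 -14.5]
jig -x edge 71 ang deg -89.77 pt mm [ 478.8 -122.6]
jig -y edge 29 ang deg 1.62 pt mm [ 663.5 -276.9]
fence bar front 42 ang deg -89.85 pt mm [ 674.2 -122.3]
stop bar front 22 ang deg 1.76 pt mm [ 572.5 -191.3]
board +y edge 41 ang deg 3.69 pt mm [575.9 136.3]
board -y edge 41 ang deg 4.81 pt mm [564.4  -1.8]
board -x edge 35 ang deg -85.9 pt mm [484.6  62.8]
board +x edge 34 ang deg -86.53 pt mm [645.5  75.5]
```

>>> {"name": "jog_arm", "arguments": {"series": [{"offset":[4,-3.6,0],"turn":-0.08},{"offset":[8,-7.2,0],"turn":-0.16},{"offset":[12,-10.8,0],"turn":-0.24},{"offset":[16,-14.4,0],"turn":-0.32},{"offset":[20,-18,0],"turn":-0.4},{"offset":[24,-21.6,0],"turn":-0.48},{"offset":[28,-25.2,0],"turn":-0.56},{"offset":[32,-28.8,0],"turn":-0.62}], "grip": 0}}

```text
time_s: 1.2
ee_pos: [0.418, -0.1579, 0.2448]
tcp_rot: [0.87, 0.492, 0.0, 0.0]
contact_force: [0.6, 1.0, -0.6]
gripper_width: 0.0876
gripper_force: 0.0
```

```bash
cat >> h.py <<'E'
from scipy.spatial.transform import Rotation as Ro
def to(x,y,z,yawdeg):
    s=state(); R=Ro.from_quat(s["tcp_rot"]).as_matrix(); yaw=np.degrees(np.arctan2(R[1,0],R[0,0]))
    print("t",s["time_s"],"pos",s["ee_pos"].round(4),"yaw",yaw.round(2),"F",s["contact_force"].round(2),"off cm",((np.array([x,y,z])-s["ee_pos"])@R*100).round(2),"turn",np.radians(yaw-yawdeg).round(3))
E
python3 -c "
from h import *
to(.57,.18,.15,91.2)"
```

```text
t 1.2 pos [ 0.418  -0.1579  0.2448] yaw 59.0 F [ 0.58  0.97 -0.6 ] off cm [36.79 -4.37  9.48] turn -0.562
```

>>> {"name": "jog_arm", "arguments": {"series": [{"offset":[5,-0.6,0],"turn":-0.08},{"offset":[10,-1.2,0],"turn":-0.16},{"offset":[15,-1.8,0],"turn":-0.24},{"offset":[20,-2.4,0],"turn":-0.32},{"offset":[25,-3,2],"turn":-0.4},{"offset":[30,-3.6,5],"turn":-0.48},{"offset":[34,-4,7.5],"turn":-0.56},{"offset":[36.8,-4.4,9.5],"turn":-0.56}]}}

```text
time_s: 2.2
ee_pos: [0.5702, 0.1801, 0.1483]
tcp_rot: [0.7, 0.714, -0.0, -0.0]
contact_force: [0.5, -0.6, -0.1]
gripper_width: 0.0877
gripper_force: 0.0
```

```bash
python3 -c "
from h import *
to(.565,.18,.067,91.2)
d=get_image('wrist'); cv2.imwrite('pics/w1.png',d['color'][:,:,::-1])"
```

```text
t 2.2 pos [0.5702 0.1801 0.1483] yaw 91.09 F [ 0.5  -0.58 -0.13] off cm [-0.   -0.52  8.13] turn -0.002
```

View pics/w1.png

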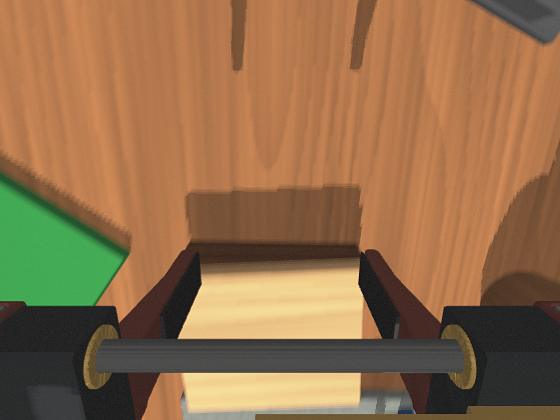

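The wrist view shows the pale board centred between the fingers, with its +y edge at row 262 across columns 190–360. I'll go down behind it.

>>> {"name": "jog_arm", "arguments": {"series": [{"offset":[0.3,-0.5,2],"turn":0},{"offset":[0.3,-0.5,4],"turn":0},{"offset":[0.3,-0.5,6],"turn":0},{"offset":[0.3,-0.5,7.3],"turn":0},{"offset":[0.3,-0.5,8.1],"turn":0},{"offset":[0.3,-0.5,8.1],"turn":0},{"offset":[-0.6,-0.5,8.1],"turn":0},{"offset":[-1.2,-0.5,8.1],"turn":0}]}}

```text
time_s: 3.25
ee_pos: [0.5656, 0.1656, 0.0693]
tcp_rot: [0.701, 0.713, 0.0, 0.0]
contact_force: [-0.8, 0.2, -0.0]
gripper_width: 0.0877
gripper_force: 0.0
```

```bash
python3 -c "
from h import *
to(.565,.156,.067,91.2)
d=get_image('wrist'); print(cast(d,[[280,262],[200,266],[355,261]],.058).round(4))"
```

```text
t 3.25 pos [0.5656 0.1656 0.0693] yaw 90.97 F [-0.78  0.22 -0.03] off cm [-0.96 -0.07  0.23] turn -0.004
[[0.5653 0.1747 0.058 ]
 [0.5243 0.1718 0.058 ]
 [0.6037 0.1759 0.058 ]]
```

>>> {"name": "jog_arm", "arguments": {"series": [{"offset":[-0.5,0,0.2],"turn":0},{"offset":[-1,0,0.2],"turn":0},{"offset":[-1.4,0,0.2],"turn":0},{"offset":[-1.8,0,0.2],"turn":0},{"offset":[-2.2,0,0.2],"turn":0},{"offset":[-2.6,0,0.2],"turn":0},{"offset":[-3.0,0,0.2],"turn":0},{"offset":[-3.4,0,0.2],"turn":0}]}}

```text
time_s: 4.3
ee_pos: [0.5657, 0.1321, 0.0667]
tcp_rot: [0.701, 0.713, 0.0, -0.0]
contact_force: [0.5, 1.4, 0.4]
gripper_width: 0.0878
gripper_force: 0.9
```

```bash
python3 -c "
from h import *
to(.565,.156,.067,91.2)
d=get_image('wrist'); cv2.imwrite('pics/w2.png',d['color'][:,:,::-1])"
```

```text
t 4.3 pos [0.5657 0.1321 0.0667] yaw 90.97 F [0.52 1.38 0.45] off cm [ 2.39 -0.03 -0.03] turn -0.004
```

View pics/w2.png

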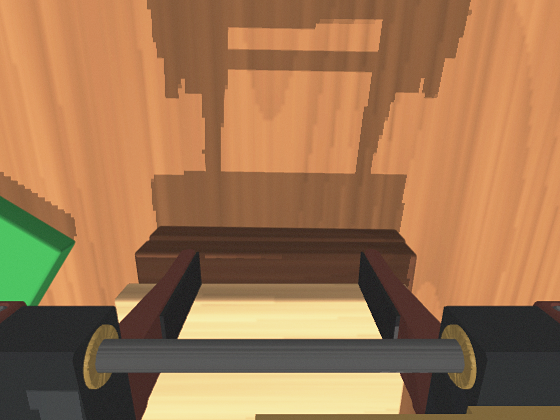

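The board has moved about 1.5 cm. Its trailing edge is at row 283, the lower boards haven't moved, and the force is about 1.4 N. I'll keep pushing.

>>> {"name": "jog_arm", "arguments": {"series": [{"offset":[-0.7,0,0],"turn":0},{"offset":[-1.4,0,0],"turn":0},{"offset":[-2.1,0,0],"turn":0},{"offset":[-2.8,0,0],"turn":0},{"offset":[-3.5,0,0],"turn":0},{"offset":[-4.2,0,0],"turn":0},{"offset":[-4.9,0,0],"turn":0},{"offset":[-5.6,0,0],"turn":0}]}}

```text
time_s: 5.35
ee_pos: [0.5667, 0.0758, 0.0667]
tcp_rot: [0.701, 0.713, 0.0, -0.0]
contact_force: [-0.2, 2.7, 1.1]
gripper_width: 0.0878
gripper_force: 1.3
```

>>> {"name": "jog_arm", "arguments": {"series": [{"offset":[-0.7,0,0],"turn":0},{"offset":[-1.4,0,0],"turn":0},{"offset":[-2.1,0,0],"turn":0},{"offset":[-2.8,0,0],"turn":0},{"offset":[-3.5,0,0],"turn":0},{"offset":[-4.2,0,0],"turn":0},{"offset":[-4.9,0,0],"turn":0},{"offset":[-5.6,0,0],"turn":0}]}}

```text
time_s: 6.35
ee_pos: [0.5673, 0.0196, 0.0664]
tcp_rot: [0.701, 0.713, -0.0, -0.0]
contact_force: [-0.4, 1.2, -1.1]
gripper_width: 0.088
gripper_force: 0.7
```

```bash
python3 -c "
from h import *
to(.565,-.015,.067,91.2)
d=get_image('top'); cv2.imwrite('pics/t2.png',cv2.resize(d['color'][100:240,220:390,::-1],None,fx=4,fy=4))"
```

```text
t 6.35 pos [0.5673 0.0196 0.0664] yaw 90.98 F [-0.44  1.19 -1.14] off cm [-3.46 -0.29 -0.06] turn -0.004
```

View pics/t2.png

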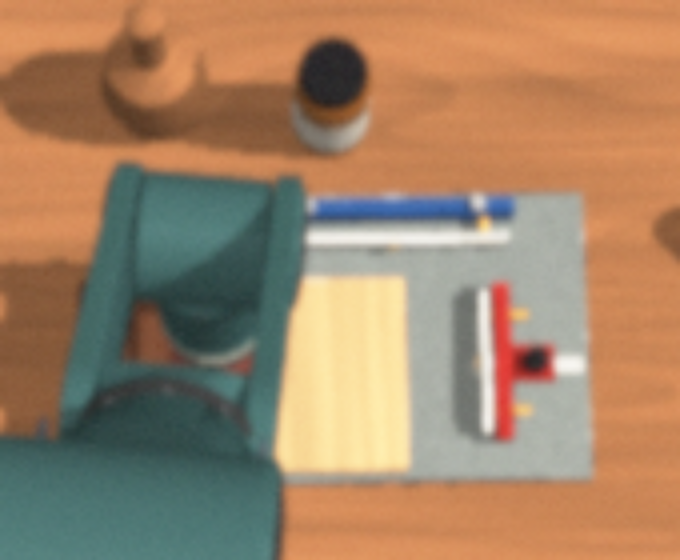

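The board is on the bed, square, with its leading edge at crop column 408. The stop bar is at column 481, so about 6 cm remain.

>>> {"name": "jog_arm", "arguments": {"series": [{"offset":[-0.6,0,0],"turn":0},{"offset":[-1.2,0,0],"turn":0},{"offset":[-1.8,0,0],"turn":0},{"offset":[-2.4,0,0],"turn":0},{"offset":[-3.0,0,0],"turn":0},{"offset":[-3.6,0,0],"turn":0},{"offset":[-4.2,0,0],"turn":0},{"offset":[-4.8,0,0],"turn":0}]}}

```text
time_s: 7.4
ee_pos: [0.5684, -0.0281, 0.0667]
tcp_rot: [0.701, 0.713, 0.0, -0.0]
contact_force: [0.3, 1.6, -1.4]
gripper_width: 0.0875
gripper_force: 0.7
```

>>> {"name": "jog_arm", "arguments": {"series": [{"offset":[-0.05,0,0],"turn":0},{"offset":[-0.1,0,0],"turn":0},{"offset":[-0.15,0,0],"turn":0},{"offset":[-0.2,0,0],"turn":0},{"offset":[-0.25,0,0],"turn":0},{"offset":[-0.3,0,0],"turn":0},{"offset":[-0.35,0,0],"turn":0},{"offset":[-0.4,0,0],"turn":0}]}}

```text
time_s: 8.4
ee_pos: [0.5686, -0.0316, 0.0668]
tcp_rot: [0.701, 0.713, 0.0, -0.0]
contact_force: [0.0, 4.3, 2.9]
gripper_width: 0.0877
gripper_force: 1.8
```

>>> {"name": "jog_arm", "arguments": {"series": [{"offset":[-0.02,0,0],"turn":0},{"offset":[-0.04,0,0],"turn":0},{"offset":[-0.06,0,0],"turn":0},{"offset":[-0.08,0,0],"turn":0},{"offset":[-0.1,0,0],"turn":0},{"offset":[-0.1,0,0],"turn":0},{"offset":[-0.1,0,0],"turn":0},{"offset":[-0.1,0,0],"turn":0}]}}

```text
time_s: 9.4
ee_pos: [0.5686, -0.0327, 0.0667]
tcp_rot: [0.701, 0.713, 0.0, -0.0]
contact_force: [-0.3, 4.2, 3.9]
gripper_width: 0.088
gripper_force: 2.1
```

>>> {"name": "jog_arm", "arguments": {"series": [{"offset":[-0.02,0,0],"turn":0},{"offset":[-0.04,0,0],"turn":0},{"offset":[-0.06,0,0],"turn":0},{"offset":[-0.08,0,0],"turn":0},{"offset":[-0.1,0,0],"turn":0},{"offset":[-0.12,0,0],"turn":0},{"offset":[-0.14,0,0],"turn":0},{"offset":[-0.15,0,0],"turn":0}]}}

```text
time_s: 10.4
ee_pos: [0.5685, -0.0342, 0.0666]
tcp_rot: [0.701, 0.713, -0.0, -0.0]
contact_force: [-0.0, 3.7, 3.9]
gripper_width: 0.0877
gripper_force: 2.2
```

>>> {"name": "jog_arm", "arguments": {"series": [{"offset":[-0.02,0,0],"turn":0},{"offset":[-0.04,0,0],"turn":0},{"offset":[-0.06,0,0],"turn":0},{"offset":[-0.08,0,0],"turn":0},{"offset":[-0.1,0,0],"turn":0},{"offset":[-0.12,0,0],"turn":0},{"offset":[-0.14,0,0],"turn":0},{"offset":[-0.15,0,0],"turn":0}]}}

```text
time_s: 11.4
ee_pos: [0.5686, -0.0357, 0.0667]
tcp_rot: [0.701, 0.713, 0.0, -0.0]
contact_force: [-0.3, 4.6, 3.3]
gripper_width: 0.0878
gripper_force: 2.2
```

```bash
python3 -c "
from h import *
for i in range(3):
    d=get_image('top'); to(.565,-.04,.067,91.2)
cv2.imwrite('pics/t3.png',cv2.resize(d['color'][140:240,290:390,::-1],None,fx=6,fy=6,interpolation=cv2.INTER_CUBIC))"
```

```text
t 11.45 pos [ 0.5686 -0.0357  0.0667] yaw 90.97 F [-0.28  3.88  3.69] off cm [-0.42 -0.36 -0.03] turn -0.004
t 11.5 pos [ 0.5686 -0.0357  0.0667] yaw 90.97 F [0.15 3.77 3.77] off cm [-0.42 -0.37 -0.03] turn -0.004
t 11.55 pos [ 0.5686 -0.0357  0.0666] yaw 90.97 F [0.11 4.15 4.32] off cm [-0.42 -0.36 -0.04] turn -0.004
```

View pics/t3.png

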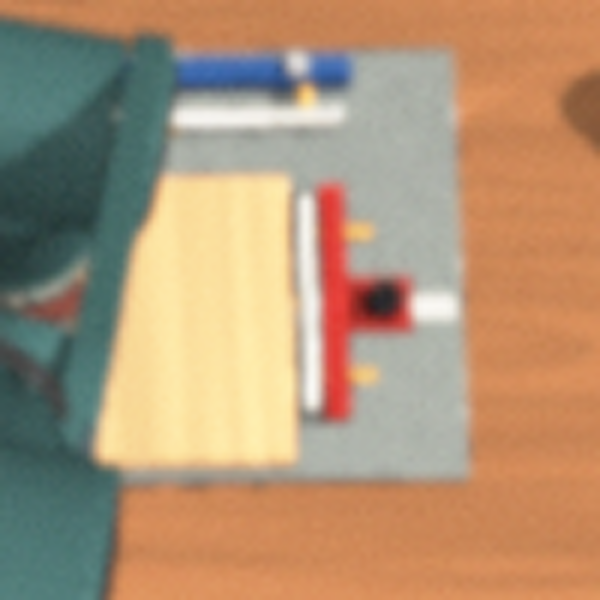

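There is still a gap of about 8 crop pixels (roughly 4 mm) between the board edge (column ~295) and the white bar (column ~302). I'll keep creeping.

>>> {"name": "jog_arm", "arguments": {"series": [{"offset":[-0.02,0,0],"turn":0},{"offset":[-0.04,0,0],"turn":0},{"offset":[-0.06,0,0],"turn":0},{"offset":[-0.08,0,0],"turn":0},{"offset":[-0.1,0,0],"turn":0},{"offset":[-0.12,0,0],"turn":0},{"offset":[-0.14,0,0],"turn":0},{"offset":[-0.15,0,0],"turn":0}]}}

```text
time_s: 12.55
ee_pos: [0.5686, -0.0372, 0.0667]
tcp_rot: [0.701, 0.713, 0.0, -0.0]
contact_force: [-0.4, 3.6, 2.8]
gripper_width: 0.0877
gripper_force: 2.0
```

>>> {"name": "jog_arm", "arguments": {"series": [{"offset":[-0.02,0,0],"turn":0},{"offset":[-0.04,0,0],"turn":0},{"offset":[-0.06,0,0],"turn":0},{"offset":[-0.08,0,0],"turn":0},{"offset":[-0.1,0,0],"turn":0},{"offset":[-0.1,0,0],"turn":0},{"offset":[-0.1,0,0],"turn":0},{"offset":[-0.1,0,0],"turn":0}]}}

```text
time_s: 13.55
ee_pos: [0.5686, -0.0382, 0.0667]
tcp_rot: [0.701, 0.713, 0.0, -0.0]
contact_force: [-0.8, 4.0, 2.4]
gripper_width: 0.0878
gripper_force: 2.0
```

>>> {"name": "jog_arm", "arguments": {"series": [{"offset":[-0.02,0,0],"turn":0},{"offset":[-0.04,0,0],"turn":0},{"offset":[-0.06,0,0],"turn":0},{"offset":[-0.08,0,0],"turn":0},{"offset":[-0.1,0,0],"turn":0},{"offset":[-0.1,0,0],"turn":0},{"offset":[-0.1,0,0],"turn":0},{"offset":[-0.1,0,0],"turn":0}]}}

```text
time_s: 14.55
ee_pos: [0.5686, -0.0392, 0.0667]
tcp_rot: [0.701, 0.713, 0.0, -0.0]
contact_force: [0.5, 3.8, 2.2]
gripper_width: 0.0875
gripper_force: 1.8
```

>>> {"name": "jog_arm", "arguments": {"series": [{"offset":[-0.02,0,0],"turn":0},{"offset":[-0.04,0,0],"turn":0},{"offset":[-0.06,0,0],"turn":0},{"offset":[-0.08,0,0],"turn":0},{"offset":[-0.1,0,0],"turn":0},{"offset":[-0.1,0,0],"turn":0},{"offset":[-0.1,0,0],"turn":0},{"offset":[-0.1,0,0],"turn":0}]}}

```text
time_s: 15.55
ee_pos: [0.5687, -0.0403, 0.0667]
tcp_rot: [0.701, 0.713, -0.0, -0.0]
contact_force: [-0.6, 2.8, 1.2]
gripper_width: 0.0882
gripper_force: 1.8
```

>>> {"name": "jog_arm", "arguments": {"series": [{"offset":[-0.02,0,0],"turn":0},{"offset":[-0.04,0,0],"turn":0},{"offset":[-0.06,0,0],"turn":0},{"offset":[-0.08,0,0],"turn":0},{"offset":[-0.1,0,0],"turn":0},{"offset":[-0.1,0,0],"turn":0},{"offset":[-0.1,0,0],"turn":0},{"offset":[-0.1,0,0],"turn":0}]}}

```text
time_s: 16.55
ee_pos: [0.5686, -0.0408, 0.0667]
tcp_rot: [0.701, 0.713, 0.0, -0.0]
contact_force: [0.0, 6.1, 1.5]
gripper_width: 0.0881
gripper_force: 2.9
```

>>> {"name": "jog_arm", "arguments": {"series": [{"offset":[-0.01,0,0],"turn":0},{"offset":[-0.02,0,0],"turn":0},{"offset":[-0.03,0,0],"turn":0},{"offset":[-0.04,0,0],"turn":0},{"offset":[-0.05,0,0],"turn":0},{"offset":[-0.05,0,0],"turn":0},{"offset":[-0.05,0,0],"turn":0},{"offset":[-0.05,0,0],"turn":0}]}}

```text
time_s: 17.55
ee_pos: [0.5686, -0.0409, 0.0667]
tcp_rot: [0.701, 0.713, 0.0, -0.001]
contact_force: [0.6, 8.1, 2.9]
gripper_width: 0.0879
gripper_force: 3.8
```

>>> {"name": "jog_arm", "arguments": {"series": [{"offset":[-0.03,0,0],"turn":0},{"offset":[-0.06,0,0],"turn":0},{"offset":[-0.09,0,0],"turn":0},{"offset":[-0.1,0,0],"turn":0},{"offset":[-0.1,0,0],"turn":0},{"offset":[-0.1,0,0],"turn":0},{"offset":[-0.1,0,0],"turn":0},{"offset":[-0.1,0,0],"turn":0}]}}

```text
time_s: 18.55
ee_pos: [0.5686, -0.041, 0.0667]
tcp_rot: [0.701, 0.713, 0.001, -0.001]
contact_force: [1.1, 12.1, 3.6]
gripper_width: 0.0878
gripper_force: 5.8
```

>>> {"name": "jog_arm", "arguments": {"series": [{"offset":[0,0,0],"turn":0},{"offset":[0,0,0],"turn":0},{"offset":[0,0,0],"turn":0},{"offset":[0.2,0,0],"turn":0},{"offset":[1,0,0],"turn":0},{"offset":[2,0,-3],"turn":0},{"offset":[2,0,-6],"turn":0},{"offset":[2,2,-9],"turn":0.1}]}}

```text
time_s: 19.55
ee_pos: [0.5869, -0.0224, 0.1571]
tcp_rot: [0.737, 0.676, -0.001, -0.001]
contact_force: [0.2, 0.1, 0.4]
gripper_width: 0.0875
gripper_force: 0.0
```

```bash
python3 -c "
from h import *
to(.44,-.112,.15,1.2)"
```

```text
t 19.55 pos [ 0.5869 -0.0224  0.1571] yaw 85.13 F [0.21 0.12 0.36] off cm [-10.17 -13.87   0.75] turn 1.465
```

>>> {"name": "jog_arm", "arguments": {"series": [{"offset":[-1.3,-2,0],"turn":0.18},{"offset":[-2.6,-4,0],"turn":0.36},{"offset":[-3.9,-6,0],"turn":0.54},{"offset":[-5.2,-8,0],"turn":0.72},{"offset":[-6.5,-10,0],"turn":0.9},{"offset":[-7.8,-12,0],"turn":1.08},{"offset":[-9,-13.9,0],"turn":1.26},{"offset":[-10.2,-13.9,0],"turn":1.44}]}}

```text
time_s: 20.55
ee_pos: [0.4394, -0.1127, 0.1565]
tcp_rot: [1.0, 0.021, -0.001, 0.0]
contact_force: [-0.5, -1.2, 0.5]
gripper_width: 0.0879
gripper_force: 0.0
```

```bash
python3 -c "
from h import *
to(.44,-.112,.067,1.2)
d=get_image('top'); cv2.imwrite('pics/t4.png',cv2.resize(d['color'][130:240,280:390,::-1],None,fx=5,fy=5,interpolation=cv2.INTER_CUBIC))
d=get_image('wrist'); cv2.imwrite('pics/w4.png',d['color'][:,:,::-1]); np.savez('w4',mtx=d['mtx'],R=d['R'],t=d['t'])"
```

```text
t 20.55 pos [ 0.4394 -0.1127  0.1565] yaw 2.39 F [-0.54 -1.21  0.48] off cm [ 0.08 -0.07  8.95] turn 0.021
```

View pics/w4.png

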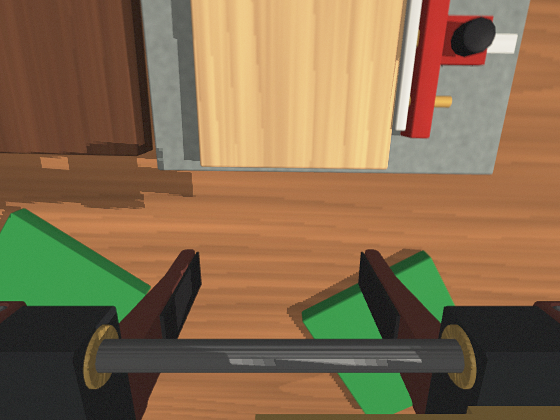

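View pics/t4.png

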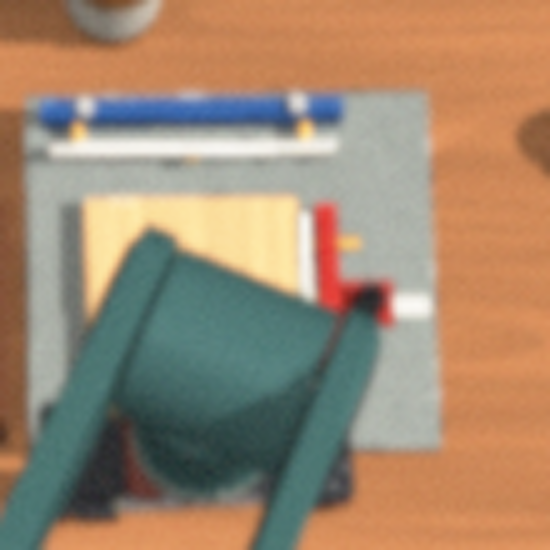

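The wrist view shows the board flush with the stop bar, its near edge from (200,166) to (388,168). The bed's near edge runs from (162,170) to (492,173), and the lower boards are unmoved. The top view shows the fence bar's front at row ~158, still short of the board's far edge at row ~195.

```bash
python3 -c "
from h import *
d=dict(np.load('w4.npz'))
print(cast(d,[[200,166],[388,168]],.056).round(4)); print(cast(d,[[164,170],[490,173]],.038).round(4)); print(cast(d,[[397,130],[408,30]],.06).round(4))
t=get_image('top'); print(cast(t,[[280+190/5,130+157/5]],.04).round(4),cast(t,[[280+190/5,130+195/5]],.056).round(4))"
```

```text
[[ 0.4811 -0.054   0.056 ]
 [ 0.4842 -0.1934  0.056 ]]
[[ 0.4736 -0.0209  0.038 ]
 [ 0.4798 -0.282   0.038 ]]
[[ 0.5119 -0.1947  0.06  ]
 [ 0.5747 -0.1928  0.06  ]]
[[ 0.6728 -0.122   0.04  ]] [[ 0.6425 -0.1209  0.056 ]]
```

>>> {"name": "jog_arm", "arguments": {"series": [{"offset":[0,0.4,2],"turn":0.02},{"offset":[0,0.8,4],"turn":0.02},{"offset":[0,0.8,6],"turn":0.02},{"offset":[0,0.8,7.5],"turn":0.02},{"offset":[0,0.8,8.5],"turn":0.02},{"offset":[0,0.8,8.9],"turn":0.02},{"offset":[0.8,0.8,8.9],"turn":0.02},{"offset":[1.6,0.8,8.9],"turn":0.02}]}}

```text
time_s: 21.7
ee_pos: [0.459, -0.12, 0.0682]
tcp_rot: [1.0, 0.014, 0.001, 0.0]
contact_force: [0.8, 0.0, -0.8]
gripper_width: 0.0878
gripper_force: 0.0
```

```bash
python3 -c "
from h import *
to(.49,-.121,.067,1.2)"
```

```text
t 21.7 pos [ 0.459  -0.12    0.0682] yaw 1.61 F [ 0.82  0.   -0.84] off cm [3.1  0.19 0.12] turn 0.007
```

>>> {"name": "jog_arm", "arguments": {"series": [{"offset":[0.5,0,0.1],"turn":0.005},{"offset":[0.9,0,0.1],"turn":0.005},{"offset":[1.2,0,0.1],"turn":0.005},{"offset":[1.6,0,0.1],"turn":0.005},{"offset":[2.0,0,0.1],"turn":0.005},{"offset":[2.3,0,0.1],"turn":0.005},{"offset":[2.6,0,0.1],"turn":0.005},{"offset":[2.8,0,0.1],"turn":0.005}]}}

```text
time_s: 22.7
ee_pos: [0.4861, -0.1189, 0.0666]
tcp_rot: [1.0, 0.011, 0.0, -0.0]
contact_force: [-1.9, -0.5, -2.1]
gripper_width: 0.0875
gripper_force: 0.8
```

>>> {"name": "jog_arm", "arguments": {"series": [{"offset":[0.1,0,0],"turn":0},{"offset":[0.2,0,0],"turn":0},{"offset":[0.3,0,0],"turn":0},{"offset":[0.4,0,0],"turn":0},{"offset":[0.5,0,0],"turn":0},{"offset":[0.6,0,0],"turn":0},{"offset":[0.65,0,0],"turn":0},{"offset":[0.7,0,0],"turn":0}]}}

```text
time_s: 23.7
ee_pos: [0.4927, -0.1188, 0.0667]
tcp_rot: [1.0, 0.011, -0.0, -0.0]
contact_force: [-1.4, -0.1, -0.1]
gripper_width: 0.0878
gripper_force: 1.1
```

>>> {"name": "jog_arm", "arguments": {"series": [{"offset":[0.05,0,0],"turn":0},{"offset":[0.1,0,0],"turn":0},{"offset":[0.15,0,0],"turn":0},{"offset":[0.2,0,0],"turn":0},{"offset":[0.25,0,0],"turn":0},{"offset":[0.3,0,0],"turn":0},{"offset":[0.35,0,0],"turn":0},{"offset":[0.4,0,0],"turn":0}]}}

```text
time_s: 24.7
ee_pos: [0.4964, -0.1186, 0.0667]
tcp_rot: [1.0, 0.011, -0.0, -0.0]
contact_force: [-4.0, -0.5, 2.6]
gripper_width: 0.088
gripper_force: 2.1
```

>>> {"name": "jog_arm", "arguments": {"series": [{"offset":[0.02,0,0],"turn":0},{"offset":[0.04,0,0],"turn":0},{"offset":[0.06,0,0],"turn":0},{"offset":[0.08,0,0],"turn":0},{"offset":[0.1,0,0],"turn":0},{"offset":[0.12,0,0],"turn":0},{"offset":[0.14,0,0],"turn":0},{"offset":[0.15,0,0],"turn":0}]}}

```text
time_s: 25.7
ee_pos: [0.4982, -0.1186, 0.0666]
tcp_rot: [1.0, 0.011, -0.0, -0.0]
contact_force: [-5.1, 0.7, 3.5]
gripper_width: 0.0879
gripper_force: 2.5
```

>>> {"name": "jog_arm", "arguments": {"series": [{"offset":[0.02,0,0],"turn":0},{"offset":[0.04,0,0],"turn":0},{"offset":[0.06,0,0],"turn":0},{"offset":[0.08,0,0],"turn":0},{"offset":[0.1,0,0],"turn":0},{"offset":[0.12,0,0],"turn":0},{"offset":[0.14,0,0],"turn":0},{"offset":[0.15,0,0],"turn":0}]}}

```text
time_s: 26.7
ee_pos: [0.4989, -0.1186, 0.0666]
tcp_rot: [1.0, 0.011, -0.001, -0.0]
contact_force: [-7.8, -1.4, 5.9]
gripper_width: 0.0879
gripper_force: 3.6
```

>>> {"name": "jog_arm", "arguments": {"series": [{"offset":[0.02,0,0],"turn":0},{"offset":[0.04,0,0],"turn":0},{"offset":[0.06,0,0],"turn":0},{"offset":[0.08,0,0],"turn":0},{"offset":[0.08,0,0],"turn":0},{"offset":[0.08,0,0],"turn":0},{"offset":[0.08,0,0],"turn":0},{"offset":[0.08,0,0],"turn":0}]}}

```text
time_s: 27.7
ee_pos: [0.499, -0.1186, 0.0666]
tcp_rot: [1.0, 0.011, -0.001, -0.0]
contact_force: [-8.7, -1.3, 7.7]
gripper_width: 0.087
gripper_force: 4.5
```

>>> {"name": "jog_arm", "arguments": {"series": [{"offset":[0.03,0,0],"turn":0},{"offset":[0.06,0,0],"turn":0},{"offset":[0.09,0,0],"turn":0},{"offset":[0.1,0,0],"turn":0},{"offset":[0.1,0,0],"turn":0},{"offset":[0.1,0,0],"turn":0},{"offset":[0.1,0,0],"turn":0},{"offset":[0.1,0,0],"turn":0}]}}

```text
time_s: 28.7
ee_pos: [0.4991, -0.1185, 0.0666]
tcp_rot: [1.0, 0.012, -0.002, -0.0]
contact_force: [-10.8, -1.1, 9.6]
gripper_width: 0.0879
gripper_force: 5.7
```

>>> {"name": "jog_arm", "arguments": {"series": [{"offset":[0.03,0,0],"turn":0},{"offset":[0.06,0,0],"turn":0},{"offset":[0.09,0,0],"turn":0},{"offset":[0.12,0,0],"turn":0},{"offset":[0.15,0,0],"turn":0},{"offset":[0.15,0,0],"turn":0},{"offset":[0.15,0,0],"turn":0},{"offset":[0.15,0,0],"turn":0}]}}

```text
time_s: 29.7
ee_pos: [0.4992, -0.1184, 0.0665]
tcp_rot: [1.0, 0.012, -0.003, -0.0]
contact_force: [-15.5, -2.3, 11.4]
gripper_width: 0.0878
gripper_force: 7.3
```

>>> {"name": "jog_arm", "arguments": {"series": [{"offset":[0,0,0],"turn":0},{"offset":[0,0,0],"turn":0},{"offset":[-0.3,0,0],"turn":0},{"offset":[-0.6,0,0],"turn":0},{"offset":[-1.5,0,0],"turn":0},{"offset":[-3,0,0],"turn":0},{"offset":[-4.5,0,-3],"turn":0},{"offset":[-4.5,0,-8],"turn":0}]}}

```text
time_s: 30.7
ee_pos: [0.4546, -0.1187, 0.1459]
tcp_rot: [1.0, 0.011, -0.003, -0.001]
contact_force: [1.1, -0.6, -0.4]
gripper_width: 0.088
gripper_force: 0.0
```

```bash
python3 -c "
from h import *
to(.44,-.112,.067,1.2)
d=get_image('wrist'); cv2.imwrite('pics/w5.png',d['color'][:,:,::-1])"
```

```text
t 30.7 pos [ 0.4546 -0.1187  0.1459] yaw 1.28 F [ 1.12 -0.56 -0.41] off cm [-1.4  -0.69  7.9 ] turn 0.001
```

View pics/w5.png

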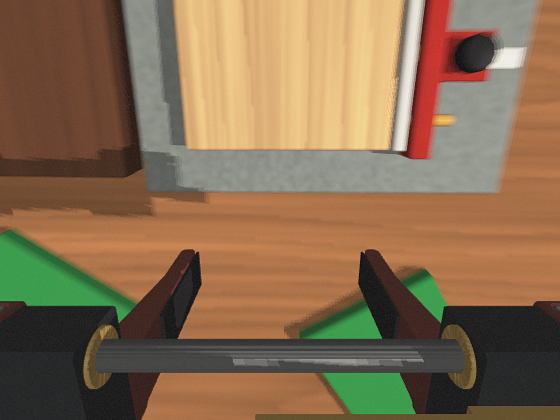

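The wrist view shows the board square and against the stop bar, with its edge at column ~392 and the bar at ~395. Its near edge has moved away from the bed's edge. I'll clear the arm and check the fence gap numerically.

>>> {"name": "jog_arm", "arguments": {"series": [{"offset":[0,0,-4],"turn":0},{"offset":[0,3,-8],"turn":0},{"offset":[0,8,-10],"turn":0},{"offset":[0,13,-10],"turn":0},{"offset":[0,18,-10],"turn":0},{"offset":[0,23,-10],"turn":0},{"offset":[0,28,-10],"turn":0},{"offset":[0,28,-10],"turn":0}]}}

```text
time_s: 31.75
ee_pos: [0.4639, -0.403, 0.2461]
tcp_rot: [1.0, 0.01, 0.0, 0.001]
contact_force: [-1.1, 0.5, 0.3]
gripper_width: 0.0877
gripper_force: 0.0
```

```bash
python3 - <<'E'
from h import *
d=get_image("top"); im=d["color"]; hsv=cv2.cvtColor(im,cv2.COLOR_RGB2HSV); h,s,v=[hsv[...,i].astype(int) for i in range(3)]
box=np.zeros(h.shape,bool); box[130:240,225:385]=1
cb=big((v>205)&(s>60)&(s<140)&(h<25)&box); print("board",rect(d,cb,.056),len(cb),cb.min(0),cb.max(0))
for c in (300,310,330,336): print("col",c,[(r,*hsv[r,c].tolist()) for r in range(153,170)])
for r in (180,200): print("row",r,[(c,*hsv[r,c].tolist()) for c in range(332,348)])
print(proj(d,[[.674,-.122,.06],[.668,-.122,.056],[.6,-.191,.06]]).round(1))
E
```

```text
board ((590.9, -121.0), array([157.7, 138.1]), 0.08) 166 [297 161] [339 208]
col 300 [(153, 109, 153, 153), (154, 110, 113, 122), (155, 106, 38, 127), (156, 75, 7, 156), (157, 38, 10, 196), (158, 23, 10, 233), (159, 21, 7, 247), (160, 19, 17, 245), (161, 19, 57, 244), (162, 21, 81, 252), (163, 23, 85, 253), (164, 23, 86, 253), (165, 22, 88, 253), (166, 23, 86, 253), (167, 23, 86, 253), (168, 23, 87, 253), (169, 23, 86, 253)]
col 310 [(153, 108, 154, 152), (154, 108, 108, 123), (155, 102, 29, 133), (156, 60, 8, 169), (157, 34, 9, 199), (158, 23, 10, 236), (159, 23, 8, 248), (160, 18, 18, 245), (161, 19, 61, 242), (162, 21, 88, 250), (163, 21, 91, 252), (164, 22, 94, 252), (165, 22, 90, 252), (166, 22, 94, 252), (167, 21, 91, 252), (168, 21, 91, 252), (169, 22, 90, 251)]
col 330 [(153, 109, 151, 140), (154, 109, 82, 125), (155, 97, 23, 144), (156, 60, 10, 171), (157, 33, 12, 197), (158, 23, 10, 233), (159, 23, 8, 249), (160, 21, 17, 252), (161, 22, 52, 251), (162, 22, 84, 253), (163, 23, 82, 253), (164, 23, 87, 253), (165, 23, 87, 253), (166, 23, 84, 254), (167, 23, 82, 254), (168, 23,
[... 386 characters left out ...]
w 180 [(332, 24, 79, 254), (333, 23, 83, 254), (334, 23, 86, 253), (335, 23, 85, 253), (336, 23, 83, 254), (337, 23, 85, 253), (338, 21, 86, 250), (339, 19, 57, 239), (340, 19, 15, 245), (341, 20, 13, 243), (342, 11, 45, 210), (343, 3, 128, 189), (344, 2, 184, 220), (345, 1, 187, 230), (346, 2, 177, 228), (347, 5, 140, 219)]
row 200 [(332, 24, 76, 254), (333, 25, 70, 255), (334, 24, 75, 254), (335, 23, 80, 254), (336, 23, 82, 254), (337, 23, 81, 254), (338, 23, 81, 254), (339, 21, 83, 252), (340, 18, 55, 239), (341, 20, 13, 244), (342, 18, 12, 245), (343, 6, 56, 223), (344, 2, 150, 218), (345, 1, 190, 227), (346, 1, 184, 232), (347, 3, 155, 227)]
[[318.3 159.4]
 [318.3 161.5]
 [339.6 181.4]]
```

There is no dark or grey gap at either bar along the whole edge, and the board is square. I'm handing it in.

```bash
python3 -c "
from station import *
print(sign_off())"
```

```text
the job is handed in; nothing more can be done
None
```

I slid the pale board onto the jig's bed, pressed it home against the red stop (wrist force about 12 N, part of it sliding drag) and then the blue fence (about 15 N), backed the hand off and handed the job in. The last images show the board square with no visible gap at either bar, but the judged result was not returned.

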